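# Screw the squat solder-paste jar shut

### The arm

A 6-joint arm with a two-finger parallel gripper is mounted at the origin on the work surface. World frame = base frame: x ahead of the robot, y to its left, z up, the work surface at z = 0. Lengths are in m, angles in degrees, forces in N, time in s.
With the tool pointing down it reaches from about 0.25 to 0.775 m from the base axis. Payload 8.9 kg.
Tool frame: the origin (TCP) lies between the finger pads; the fingertips stand 22 mm ahead of it and the grasp point (between the pads) lies 3 mm ahead of it; z points along the fingers, y is the direction in which the jaws open and shut (so a half turn about z gives the same grasp; the last joint's range is limited). The gripper opens to 85 mm and grips with 20 to 120 N. Pads are 22 mm wide; open, the fingers measure 114 mm over their backs; the gripper's body (76 mm by 85 mm) begins 54 mm behind the grasp point. The pads swing forward as they close: fully open they stand 13 mm farther back than shut.
Start: joints at [-78.856, 16.656, -8.789, 64.555, 0, 82.019], TCP at [0.172, -0.496, 0.253] pointing down, gripper open.
Joint ranges: [-144.48, 144.48], [-52.06, 99.96], [-74.48, 78.29], [-112.23, 115.85], [-86.99, 84.42], [-180, 180]. Speed limits (degrees/s): [127.2, 127.2, 159.86, 180, 180, 180].

### API

Orientations are given as a 3x3 rotation matrix whose columns are the frame's x, y, z axes.
In Python, from bench import observe, grab_frame, close_job gives the robot as it stands.
- The arm moves only by the tool arm_command, never from a script. Its argument "moves" is a list of rows, each an object of numbers: "x", "y", "z": the shift along the tool's x, y, z in m; "ax", "ay", "az": the turn, a rotation vector about the tool's x, y, z in degrees. A call has 1 to 10 rows; each row shifts and turns the pose as measured when the row begins, along the tool's axes as they then stand; what a row does not reach is not made up. A row lasts 1/12 s, in which the tool goes at most 41.7 mm and 7.16 degrees, less where a joint would pass 70% of its speed; a pose out of reach is approached as far as the arm can. A call is refused whole if a number of a shift passes 0.0417 or a number of a turn 7.16, either way. A call with a gripper value outside its range is refused whole. "grip" is the opening, from -1 (shut) to 1 (fully open), set as the call begins (left out, the last holds). The fingers move at their own pace and stop on an object; the grip force is fixed at half the most. Time passes only in rows, so rows that do not move let the fingers close. It gives the time, the measured TCP pose, the force and the opening at its end, in the units of the state.
- observe(): the state, without advancing time (a new reading comes with each control period).
- grab_frame(name): name is "scene" or "top"; returns a dict with "img" (400x640x3 uint8, red, green, blue), "vertical_fov" (degrees; the focal length in pixels is half the picture's height over the tangent of half this angle, whatever the lens; pixels are square), "cx", "cy" (the principal point, pixels), "R" (3x3) and "t" (3): a world point X has camera coordinates R X + t. Camera axes: x right, y down, z forward; pixel columns grow to the right and rows downward; lengths in m; the calibration is good to about 2 mm. A picture is of the moment at which its call begins. There is no depth.
- close_job(): hands the job in, once; it reports no verdict.
The state is a dict: "time_s": time; "joint_positions": joint angles; "qd": joint speeds; "tau": joint torques, N m; "ee_pos": TCP position; "orientation": TCP orientation; "wrist_force": force on the tool from outside, world axes, zero at the start; "torque": the same for the moment, N m; "opening": finger opening in m.
Only numpy, scipy, OpenCV 4.12 (cv2) and the standard library are available. Lean on these libraries where they do the work, as an engineer would, in place of code of your own. Each camera call takes 0.05 s, during which the arm holds its last target. There are 200 camera calls.

### The job

Three white solder-paste jars stand on the electronics bench, and the cap of the squat one (the widest and lowest of the three) has been left unscrewed by most of a quarter turn. Screw that cap fully shut, clockwise as seen from above, until it comes up against its stop with its metal bar in line with the small white rib on the jar's neck, then let go. Leave the caps of the other two jars as they are.

Things in the scene. Friction and masses are not known exactly. Their poses are not given: they have to be found in the camera images.
- wide_cap (a joint): Angle (rad) of the squat jar's captive cap: 0 = screwed shut, at a hard stop, its bar in line with the white rib that sticks out to 51 mm from the axis, lower than the cap's top. It grows as the cap unscrews, counterclockwise from above, to 1.45; starts at 0.75 to 1.3. The cap does not rise or come off; friction (0.12 N m) keeps it where it is left.
- wide_bar (a point): Middle of the metal bar on the squat jar's cap, on the turning axis, 92 mm above the bench; x runs along the bar and turns with the cap, z up. The bar is 54 mm long, 14 mm wide, and stands from the black cap's top (76 mm above the bench) up to 104 mm. The cap is 62 mm wide; the white jar is 84 mm wide, fixed to the bench by a 104 mm wide dark base.
- mid_bar_end (a point): End of the metal bar on the cap of the middle-sized jar (62 mm wide, bar top 132 mm above the bench), 21 mm from that cap's axis, 120 mm above the bench; its x axis runs along the bar, away from the cap's axis. A bystander: do not turn this cap.
- tall_bar_end (a point): End of the metal bar on the cap of the tall narrow jar (50 mm wide, bar top 162 mm above the bench), 18 mm from that cap's axis, 150 mm above the bench; its x axis runs along the bar, away from the cap's axis. A bystander: do not turn this cap.
Things that resemble listed ones, but are neither listed nor needed, are in the scene too. What is shaped like the part that bears wide_cap but green is not meant.

How it is judged:
By the outcome, as a careful person would: the job done as asked, in the order asked, and still so for the second after the job is handed in, with the robot touching nothing.
It also fails if it takes over 32 s, if anything falls off the work surface, if the arm or the gripper's body presses on something with over 40 N, if the wrist force passes 120 N, or if a joint passes its speed limit or range.

## Working session

There is one attempt and no reset: what is moved stays moved. The work goes in short steps, Python scripts to look and compute and a tool call to move; the robot and the scene stay as the last step left them, time stands still between calls to the robot, and variables do not carry over. Pictures are saved under pics/ and viewed, about 8 in all and at most 12, crops included, and the job is handed in when it is done.

Besides the shell and the picture viewer there is one more tool, called as a command line: name --argument value ..., lists and objects as JSON in quotes. arm_command: Moves the arm, as the interface text tells. Its arguments: {"type":"object","properties":{"moves":{"type":"array","items":{"type":"object","properties":{"x":{"type":"number"},"y":{"type":"number"},"z":{"type":"number"},"ax":{"type":"number"},"ay":{"type":"number"},"az":{"type":"number"}}}},"grip":{"type":"number"}},"required":["moves"]}

```bash
mkdir -p pics
cat > h.py <<'E'
import numpy as np, cv2
from bench import observe, grab_frame, close_job
def shot(n,f):
    d=grab_frame(n); cv2.imwrite(f'pics/{f}.png',d['img'][:,:,::-1]); np.savez(f'pics/{f}.npz',**d); return d
def load(f): return dict(np.load(f'pics/{f}.npz'))
def K(d):
    f=200/np.tan(np.radians(float(d['vertical_fov']))/2); return np.array([[f,0,float(d['cx'])],[0,f,float(d['cy'])],[0,0,1]])
def back(d,uv,z):
    r=d['R'].T@np.linalg.inv(K(d))@np.array([*uv,1.]); c=-d['R'].T@d['t']; return c+r*(z-c[2])/r[2]
def proj(d,X):
    p=K(d)@(d['R']@np.asarray(X)+d['t']); return p[:2]/p[2]
E
python3 - <<'E'
from h import *
for n in('top','scene'):
    d=shot(n,n+'0'); print(n,d['vertical_fov'],-d['R'].T@d['t'],d.keys())
print(observe())
E
```

```text
top 51.88210717768978 [ 0.42914631 -0.05279744  0.99689709] dict_keys(['img', 'vertical_fov', 'cx', 'cy', 'R', 't'])
scene 56.80207879955057 [ 1.22991293 -0.17716111  0.57351509] dict_keys(['img', 'vertical_fov', 'cx', 'cy', 'R', 't'])
{'time_s': 0.1, 'joint_positions': array([-7.88564228e+01,  1.66858593e+01, -8.82476041e+00,  6.45562122e+01,
        5.60546732e-04,  8.20181194e+01]), 'qd': array([ 1.50400093e-02, -1.02083211e-01,  1.17941378e-01, -2.54853100e-02,
        1.13201419e-04,  2.93350022e-02]), 'tau': array([ 1.13592752e-03, -5.37978709e+01,  3.31918967e+01,  9.29780072e-03,
       -1.78536557e-04, -3.92453856e-06]), 'ee_pos': array([ 0.17194104, -0.49566497,  0.25280121]), 'orientation': array([[ 9.44803449e-01,  3.27637598e-01, -2.15836354e-04],
       [ 3.27637624e-01, -9.44802770e-01,  1.14633601e-03],
       [ 1.71659992e-04, -1.15377833e-03, -9.99999320e-01]]), 'wrist_force': array([-0.52242075, -0.61081009, -0.36770252]), 'torque': array([ 0.0021599 ,  0.05126257, -0.00892842]), 'opening': 0.08543082539766239}
```

View pics/top0.png

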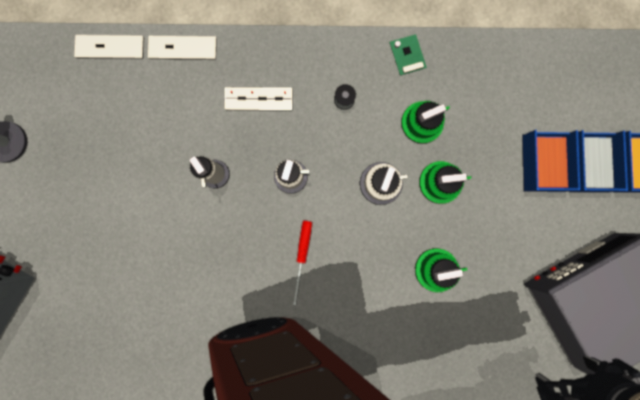

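View pics/scene0.png

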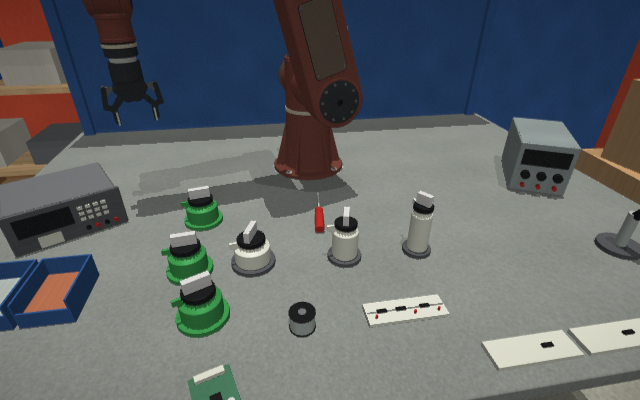

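The squat white jar is at about (382,182) in the top view, with its bar at (389,179) and rib at (405,178). In the scene view it is at about (252,248). Green decoys stand right next to it, so I'll crop in closer.

Run:
```python
from h import *
t=cv2.imread('pics/top0.png')[145:220,345:485]; s=cv2.imread('pics/scene0.png')[210:285,205:305]
a=cv2.resize(t,None,fx=5,fy=5,interpolation=2); b=cv2.resize(s,(0,0),fx=5,fy=5,interpolation=2)
cv2.imwrite('pics/c0.png',cv2.resize(a,None,fx=1.1,fy=1.1)); cv2.imwrite('pics/c1.png',b)
d=load('top0'); 
for z,uv in((.104,(389,179)),(0,(382,183)),(.07,(384,181))): print(z,back(d,uv,z))
g=cv2.cvtColor(t,cv2.COLOR_BGR2GRAY).astype(int)
print(g[20:50,28:62])
```

```text
0.104 [ 0.52590078 -0.21495784  0.104     ]
0 [ 0.52720696 -0.21669706  0.        ]
0.07 [ 0.52492033 -0.20974831  0.07      ]
[[115 134 158 ... 147 146 146]
 [140 169 196 ... 145 145 145]
 [179 200 213 ... 145 144 145]
 ...
 [216 208 191 ... 147 149 150]
 [217 217 209 ... 148 149 150]
 [209 217 217 ... 150 150 150]]
```

View pics/c0.png

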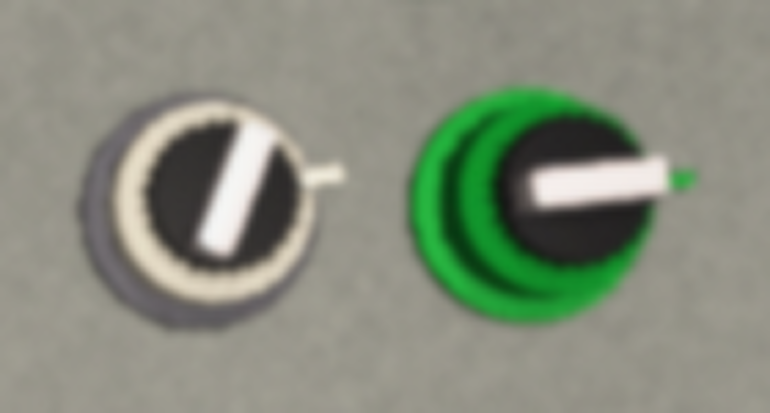

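The rib points right and slightly up, ending near px (407.5,176.6). The bar's ends are near (391.5,167.7) and (385.4,189.9).

Run:
```python
from h import *
d=load('top0'); P=lambda u,v:(345+u/5.5,145+v/5.5)
a=back(d,P(256,125),.104); b=back(d,P(222,247),.104); print('bar',a,b,np.linalg.norm(a-b),(a+b)/2)
base=back(d,P(200,212),.0); cap=back(d,P(224,194),.076); print('base',base,'cap',cap, 'green bar',back(d,P(598,182),.104),back(d,P(598,182),.15))
c=(a+b)/2
for z in(.055,.065,.075):
    r=back(d,P(344,174),z); v=(r-c)[:2]; print('rib',z,np.linalg.norm(v),np.degrees(np.arctan2(v[1],v[0])))
v=(a-b); an=np.degrees(np.arctan2(v[1],v[0])); print('bar angle',an)
s=load('scene0'); print('in scene', proj(s,[*c[:2],.104]),proj(s,a),proj(s,b),proj(s,[*c[:2],0]))
```

```text
bar [ 0.55078261 -0.22066035  0.104     ] [ 0.50189824 -0.20689819  0.104     ] 0.050784635331264406 [ 0.52634042 -0.21377927  0.104     ]
base [ 0.52585667 -0.21513817  0.        ] cap [ 0.52598326 -0.21263875  0.076     ] green bar [ 0.52919232 -0.35697802  0.104     ] [ 0.52403818 -0.34130733  0.15      ]
rib 0.055 0.054067784525122106 -78.53721144751051
rib 0.065 0.051618020232685004 -79.28277054442772
rib 0.075 0.04917786598541324 -80.10246788778335
bar angle -15.723222963019921
in scene [247.35250195 225.70842423] [244.26874981 232.23119525] [250.27885044 219.51859437] [251.40251253 261.75463851]
```

View pics/c1.png

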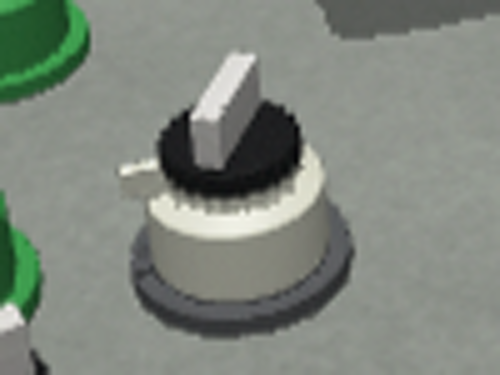

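Bar angle is about −16° and the rib about −79°, so roughly 63° to close. Cap axis is about (0.526, −0.213). Gripping with the jaw axis at yaw +74° keeps joint 6 mid-range. I'll rotate first.

arm_command --moves '[{"az":-7.16},{"az":-7.16},{"az":-7.16},{"az":-7.16},{"az":-7.16},{"az":-7.16},{"az":-7.16},{"az":-7.16},{"az":-7.16},{"az":-7.16}]' --grip 1

```text
invalid input at $.moves[0]: expected keys x, y, z, ax, ay, az
```

arm_command --moves '[{"az":-7.16},{"az":-7.16},{"az":-7.16},{"az":-7.16},{"az":-7.16},{"az":-7.16},{"az":-7.16},{"az":-7.16},{"az":-7.16},{"az":-7.16}]'

```text
invalid input at $.moves[0]: expected keys x, y, z, ax, ay, az
```

```bash
cat > go.py <<'E'
from h import *
import sys
def plan(x,y,z,yaw):
    o=observe(); R=o['orientation']; D=R.T@(np.array([x,y,z])-o['ee_pos'])
    psi=np.degrees(np.arctan2(R[1,1],R[0,1])); print('t',o['time_s'],'pos',o['ee_pos'].round(4),'psi',psi.round(2),'tilt',R[:,2].round(4),'D',D.round(4),'az',round(psi-yaw,2),'F',o['wrist_force'].round(1),'T',o['torque'].round(2),'op',round(o['opening'],4),'q',o['joint_positions'].round(1))
if __name__=='__main__': plan(*map(float,sys.argv[1:]))
E
python3 go.py .526 -.213 .2 74
```

```text
t 0.1 pos [ 0.1719 -0.4957  0.2528] psi -70.87 tilt [-2.0e-04  1.1e-03 -1.0e+00] D [ 0.4271 -0.151   0.053 ] az -144.87 F [-0.5 -0.6 -0.4] T [ 0.    0.05 -0.01] op 0.0854 q [-78.9  16.7  -8.8  64.6   0.   82. ]
```

All six keys are needed.

arm_command --moves '[{"x":0,"y":0,"z":0,"ax":0,"ay":0,"az":-7.16},{"x":0,"y":0,"z":0,"ax":0,"ay":0,"az":-7.16},{"x":0,"y":0,"z":0,"ax":0,"ay":0,"az":-7.16},{"x":0,"y":0,"z":0,"ax":0,"ay":0,"az":-7.16},{"x":0,"y":0,"z":0,"ax":0,"ay":0,"az":-7.16},{"x":0,"y":0,"z":0,"ax":0,"ay":0,"az":-7.16},{"x":0,"y":0,"z":0,"ax":0,"ay":0,"az":-7.16},{"x":0,"y":0,"z":0,"ax":0,"ay":0,"az":-7.16},{"x":0,"y":0,"z":0,"ax":0,"ay":0,"az":-7.16},{"x":0,"y":0,"z":0,"ax":0,"ay":0,"az":-7.16}]' --grip 1

```text
time_s: 0.93
ee_pos: [0.1714, -0.4931, 0.2492]
orientation: [[-0.017, 1.0, -0.002], [1.0, 0.017, 0.009], [0.009, -0.002, -1.0]]
wrist_force: [-0.9, -0.2, -0.1]
opening: 0.0857
```

arm_command --moves '[{"x":0,"y":0,"z":0,"ax":0,"ay":0,"az":-7.16},{"x":0,"y":0,"z":0,"ax":0,"ay":0,"az":-7.16},{"x":0,"y":0,"z":0,"ax":0,"ay":0,"az":-7.16},{"x":0,"y":0,"z":0,"ax":0,"ay":0,"az":-7.16},{"x":0,"y":0,"z":0,"ax":0,"ay":0,"az":-7.16},{"x":0,"y":0,"z":0,"ax":0,"ay":0,"az":-7.16},{"x":0,"y":0,"z":0,"ax":0,"ay":0,"az":-7.16},{"x":0,"y":0,"z":0,"ax":0,"ay":0,"az":-7.16},{"x":0,"y":0,"z":0,"ax":0,"ay":0,"az":-7.16},{"x":0,"y":0,"z":0,"ax":0,"ay":0,"az":-7.16}]'

```text
time_s: 1.77
ee_pos: [0.1709, -0.4905, 0.2456]
orientation: [[-0.954, 0.299, -0.003], [0.299, 0.954, 0.017], [0.008, 0.015, -1.0]]
wrist_force: [-0.4, 0.4, -0.2]
opening: 0.0857
```

```bash
python3 go.py .526 -.213 .2 74
```

```text
t 1.7667 pos [ 0.1709 -0.4905  0.2456] psi 72.59 tilt [-0.0032  0.0166 -0.9999] D [-0.2562  0.3703  0.049 ] az -1.41 F [-0.4  0.4 -0.2] T [-0.05  0.02  0.01] op 0.0857 q [-78.9  17.1  -9.4  64.5   0.  -61.5]
```

arm_command --moves '[{"x":-0.021,"y":0.031,"z":0,"ax":0,"ay":0,"az":-1.4},{"x":-0.021,"y":0.031,"z":0,"ax":0,"ay":0,"az":0},{"x":-0.021,"y":0.031,"z":0,"ax":0,"ay":0,"az":0},{"x":-0.021,"y":0.031,"z":0,"ax":0,"ay":0,"az":0},{"x":-0.021,"y":0.031,"z":0,"ax":0,"ay":0,"az":0},{"x":-0.021,"y":0.031,"z":0,"ax":0,"ay":0,"az":0},{"x":-0.021,"y":0.031,"z":0,"ax":0,"ay":0,"az":0},{"x":-0.021,"y":0.031,"z":0,"ax":0,"ay":0,"az":0},{"x":-0.021,"y":0.031,"z":0,"ax":0,"ay":0,"az":0},{"x":-0.021,"y":0.031,"z":0,"ax":0,"ay":0,"az":0}]'

```text
time_s: 2.6
ee_pos: [0.4624, -0.2422, 0.2453]
orientation: [[-0.961, 0.276, -0.007], [0.276, 0.961, 0.019], [0.012, 0.016, -1.0]]
wrist_force: [1.2, -1.0, 0.5]
opening: 0.0854
```

```bash
cat >> h.py <<'E'
from scipy.spatial.transform import Rotation as Ro
E
python3 - <<'E'
s=open('go.py').read()
s=s.replace("'az',round(psi-yaw,2)","'rv',(Ro.from_matrix(R.T@np.column_stack([[np.sin(a:=np.radians(yaw))*-1,np.cos(a),0],[np.cos(a),np.sin(a),0],[0,0,-1]])).as_rotvec(degrees=True)).round(2)")
s=s.replace("[np.sin(a:=np.radians(yaw))*-1,np.cos(a),0]","[-np.sin(a:=np.radians(yaw)),np.cos(a),0]")
open('go.py','w').write(s)
E
python3 go.py .526 -.213 .18 74
```

```text
t 2.6 pos [ 0.4624 -0.2422  0.2453] psi 73.97 tilt [-0.0068  0.0185 -0.9998] D [-0.0538  0.0445  0.0654] rv [ 0.91 -0.67 -0.02] F [ 1.2 -1.   0.5] T [-0.06 -0.03  0.01] op 0.0854 q [-36.   17.3  -9.1  64.5   0.6 -20. ]
```

arm_command --moves '[{"x":-0.018,"y":0.015,"z":0.02,"ax":0.9,"ay":-0.7,"az":0},{"x":-0.018,"y":0.015,"z":0.02,"ax":0,"ay":0,"az":0},{"x":-0.018,"y":0.015,"z":0.02,"ax":0,"ay":0,"az":0},{"x":0,"y":0,"z":0,"ax":0,"ay":0,"az":0}]' --grip 0.1

```text
time_s: 2.93
ee_pos: [0.5346, -0.2058, 0.1834]
orientation: [[-0.963, 0.269, 0.004], [0.269, 0.963, -0.001], [-0.005, 0.0, -1.0]]
wrist_force: [-1.5, 0.2, -0.7]
opening: 0.0469
```

```bash
python3 go.py .526 -.213 .102 74
python3 - <<'E'
from h import *
d=shot('scene','s1'); e=shot('top','t1')
a=cv2.resize(d['img'][130:290,170:340],None,fx=3.5,fy=3.5,interpolation=2)[:,:,::-1]
cv2.imwrite('pics/c2.png',a)
E
```

```text
t 2.9333 pos [ 0.5346 -0.2058  0.1834] psi 74.4 tilt [ 4.5e-03 -8.0e-04 -1.0e+00] D [ 0.0067 -0.0093  0.0814] rv [0.03 0.26 0.4 ] F [-1.5  0.2 -0.7] T [0.   0.1  0.04] op 0.0469 q [-28.4  24.3  -8.4  57.1   0.1 -12.8]
```

View pics/c2.png

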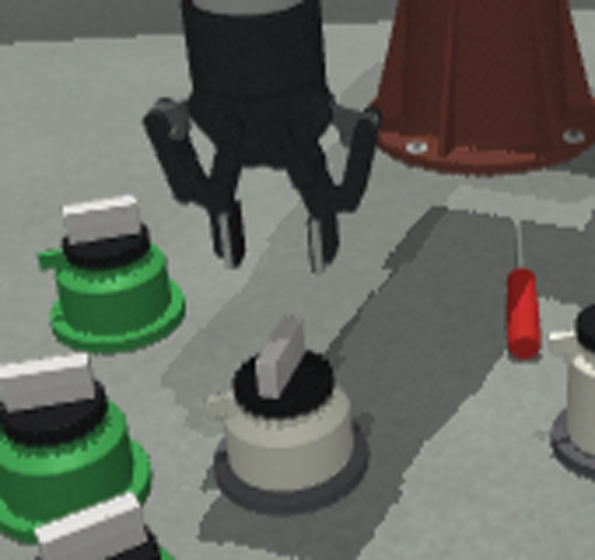

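The jaws straddle the bar, which is at crop (280,345). I'll correct by the residual and descend.

```bash
python3 go.py .526 -.213 .102 74
```

```text
t 3.0333 pos [ 0.533  -0.2077  0.1862] psi 74.34 tilt [ 0.0051 -0.0025 -1.    ] D [ 0.0058 -0.0069  0.0841] rv [-0.06  0.32  0.34] F [0.3 0.8 0.2] T [-0.04 -0.01  0.03] op 0.0466 q [-28.6  24.   -8.4  57.3   0.  -13. ]
```

arm_command --moves '[{"x":0.0067,"y":-0.009,"z":0.015,"ax":0,"ay":0.2,"az":0.4},{"x":0,"y":0,"z":0.018,"ax":0,"ay":0,"az":0},{"x":0,"y":0,"z":0.015,"ax":0,"ay":0,"az":0},{"x":0,"y":0,"z":0,"ax":0,"ay":0,"az":0}]'

```text
time_s: 3.37
ee_pos: [0.5229, -0.2179, 0.1406]
orientation: [[-0.96, 0.279, 0.005], [0.279, 0.96, -0.005], [-0.006, -0.003, -1.0]]
wrist_force: [-0.3, 0.9, -0.2]
opening: 0.0471
```

```bash
python3 go.py .526 -.213 .102 74
```

```text
t 3.3667 pos [ 0.5229 -0.2179  0.1406] psi 73.8 tilt [ 0.0048 -0.0048 -1.    ] D [-0.0014  0.0057  0.0386] rv [-0.19  0.34 -0.2 ] F [-0.3  0.9 -0.2] T [0.05 0.09 0.02] op 0.0471 q [-30.   25.7 -13.1  50.8  -0.1 -13.8]
```

arm_command --moves '[{"x":-0.0014,"y":0.005,"z":0,"ax":-0.2,"ay":0.3,"az":-0.2},{"x":0,"y":0,"z":0,"ax":0,"ay":0,"az":0},{"x":0,"y":0,"z":0.012,"ax":0,"ay":0,"az":0},{"x":0,"y":0,"z":0.012,"ax":0,"ay":0,"az":0},{"x":0,"y":0,"z":0.01,"ax":0,"ay":0,"az":0},{"x":0,"y":0,"z":0,"ax":0,"ay":0,"az":0},{"x":0,"y":0,"z":0,"ax":0,"ay":0,"az":0}]'

```text
time_s: 3.95
ee_pos: [0.5278, -0.2171, 0.1138]
orientation: [[-0.96, 0.278, 0.008], [0.278, 0.96, -0.004], [-0.009, -0.002, -1.0]]
wrist_force: [0.2, 0.1, -0.0]
opening: 0.0468
```

```bash
python3 go.py .526 -.213 .102 74
python3 - <<'E'
from h import *
d=shot('scene','s2')
cv2.imwrite('pics/c3.png',cv2.resize(d['img'][160:280,190:320],None,fx=4.5,fy=4.5,interpolation=2)[:,:,::-1])
E
```

```text
t 3.95 pos [ 0.5278 -0.2171  0.1138] psi 73.83 tilt [ 0.0084 -0.0045 -1.    ] D [0.003  0.0035 0.0118] rv [-0.11  0.53 -0.17] F [ 0.2  0.1 -0. ] T [-0.01 -0.03 -0.01] op 0.0468 q [-29.7  27.6 -14.6  47.3   0.  -13.5]
```

View pics/c3.png

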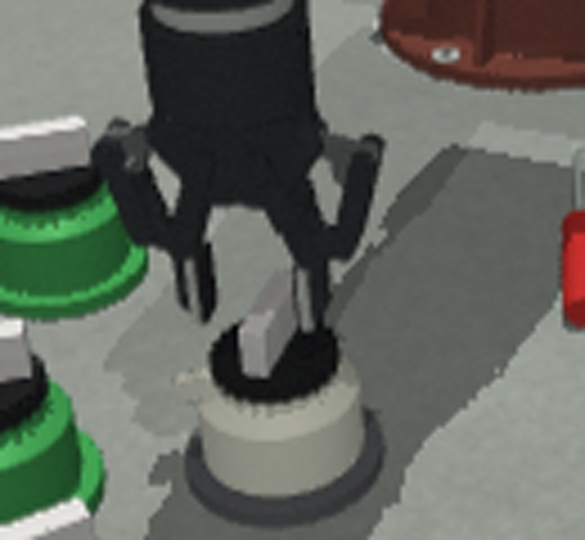

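Run:
```python
from h import *
d=load('s2')
for p in([.5278,-.2171,.098],[.526,-.213,.104],[.526,-.213,.076],[.53,-.213,.076],[.526,-.208,.076]): print(p,proj(d,p).round(1))
```

```text
[0.5278, -0.2171, 0.098] [246.1 228.4]
[0.526, -0.213, 0.104] [247.7 225.6]
[0.526, -0.213, 0.076] [248.8 235.7]
[0.53, -0.213, 0.076] [248.9 236.8]
[0.526, -0.208, 0.076] [251.  235.5]
```

The fingers still sit about 4–5 mm to −y of the bar, which agrees with the pose residual. I'll use y = −0.2115, descend and close.

arm_command --moves '[{"x":0.003,"y":0.005,"z":0,"ax":0,"ay":0.5,"az":-0.2},{"x":0,"y":0,"z":0,"ax":0,"ay":0,"az":0},{"x":0,"y":0,"z":0.006,"ax":0,"ay":0,"az":0},{"x":0,"y":0,"z":0.005,"ax":0,"ay":0,"az":0},{"x":0,"y":0,"z":0,"ax":0,"ay":0,"az":0},{"x":0,"y":0,"z":0,"ax":0,"ay":0,"az":0}]'

```text
time_s: 4.5
ee_pos: [0.5273, -0.2112, 0.104]
orientation: [[-0.962, 0.274, 0.002], [0.274, 0.962, -0.003], [-0.002, -0.003, -1.0]]
wrist_force: [-0.1, 0.9, 0.2]
opening: 0.0472
```

```bash
python3 go.py .526 -.2115 .102 74
```

```text
t 4.5 pos [ 0.5273 -0.2112  0.104 ] psi 74.08 tilt [ 0.0016 -0.0032 -1.    ] D [ 0.0012 -0.0006  0.002 ] rv [-0.15  0.14  0.08] F [-0.1  0.9  0.2] T [-0.02  0.01  0.06] op 0.0472 q [-29.1  28.2 -15.2  46.4  -0.1 -13.2]
```

arm_command --moves '[{"x":0.001,"y":0,"z":0.001,"ax":0,"ay":0,"az":0},{"x":0,"y":0,"z":0,"ax":0,"ay":0,"az":0},{"x":0,"y":0,"z":0,"ax":0,"ay":0,"az":0},{"x":0,"y":0,"z":0,"ax":0,"ay":0,"az":0},{"x":0,"y":0,"z":0,"ax":0,"ay":0,"az":0},{"x":0,"y":0,"z":0,"ax":0,"ay":0,"az":0}]' --grip -1

```text
time_s: 5.0
ee_pos: [0.5261, -0.2106, 0.1028]
orientation: [[-0.962, 0.275, 0.002], [0.275, 0.962, -0.002], [-0.002, -0.002, -1.0]]
wrist_force: [0.5, -0.8, 0.1]
opening: 0.0129
```

```bash
python3 go.py .526 -.2115 .102 74
```

```text
t 5.0 pos [ 0.5261 -0.2106  0.1028] psi 74.06 tilt [ 0.0015 -0.0022 -1.    ] D [-0.0001 -0.0009  0.0008] rv [-0.1   0.12  0.06] F [ 0.5 -0.8  0.1] T [ 0.03 -0.09 -0.1 ] op 0.0129 q [-29.2  28.2 -15.5  46.2  -0.1 -13.2]
```

Gripped at 13 mm opening with negligible side load. Now turning clockwise (+az), with a slight lift to offset the drift.

arm_command --moves '[{"x":0,"y":0,"z":-0.0003,"ax":0,"ay":0,"az":6},{"x":0,"y":0,"z":-0.0003,"ax":0,"ay":0,"az":6},{"x":0,"y":0,"z":-0.0003,"ax":0,"ay":0,"az":6},{"x":0,"y":0,"z":-0.0003,"ax":0,"ay":0,"az":6},{"x":0,"y":0,"z":-0.0003,"ax":0,"ay":0,"az":6}]'

```text
time_s: 5.42
ee_pos: [0.5263, -0.2103, 0.1028]
orientation: [[-0.683, 0.73, 0.001], [0.73, 0.683, -0.001], [-0.002, 0.0, -1.0]]
wrist_force: [1.5, -0.5, -4.5]
opening: 0.0126
```

```bash
python3 go.py .526 -.2108 .103 10.5
```

```text
t 5.4167 pos [ 0.5263 -0.2103  0.1028] psi 43.08 tilt [ 0.0013 -0.0013 -1.    ] D [-0.0002 -0.0006 -0.0002] rv [3.000e-02 1.000e-01 3.258e+01] F [ 1.5 -0.5 -4.5] T [-0.02 -0.3   0.18] op 0.0126 q [-29.2  28.2 -15.4  46.2  -0.   17.8]
```

arm_command --moves '[{"x":0,"y":0,"z":0,"ax":0,"ay":0,"az":6},{"x":0,"y":0,"z":-0.0002,"ax":0,"ay":0,"az":6},{"x":0,"y":0,"z":-0.0002,"ax":0,"ay":0,"az":6},{"x":0,"y":0,"z":-0.0002,"ax":0,"ay":0,"az":6},{"x":0,"y":0,"z":0,"ax":0,"ay":0,"az":3}]'

```text
time_s: 5.83
ee_pos: [0.5266, -0.2102, 0.1028]
orientation: [[-0.252, 0.968, 0.001], [0.968, 0.252, -0.001], [-0.001, 0.001, -1.0]]
wrist_force: [0.1, 0.2, 1.6]
opening: 0.0131
```

```bash
python3 go.py .526 -.2108 .103 10.5
```

```text
t 5.8333 pos [ 0.5266 -0.2102  0.1028] psi 14.58 tilt [ 0.0014 -0.001  -1.    ] D [-0.0005 -0.0008 -0.0002] rv [0.07 0.08 4.08] F [0.1 0.2 1.6] T [0.1  0.13 0.11] op 0.0131 q [-29.1  28.2 -15.4  46.3  -0.   46.3]
```

Now small steps, watching the moment about z.

arm_command --moves '[{"x":0,"y":0,"z":0,"ax":0,"ay":0,"az":2},{"x":0,"y":0,"z":0,"ax":0,"ay":0,"az":2}]'

```text
time_s: 6.0
ee_pos: [0.5267, -0.2103, 0.1029]
orientation: [[-0.179, 0.984, 0.001], [0.984, 0.179, -0.002], [-0.002, 0.001, -1.0]]
wrist_force: [-1.1, 0.5, 0.2]
opening: 0.0126
```

```bash
python3 go.py .526 -.2108 .103 10.5
```

```text
t 6.0 pos [ 0.5267 -0.2103  0.1029] psi 10.34 tilt [ 0.0014 -0.0016 -1.    ] D [-0.0003 -0.0008 -0.0001] rv [ 0.06  0.1  -0.16] F [-1.1  0.5  0.2] T [0.06 0.12 1.23] op 0.0126 q [-29.1  28.3 -15.4  46.3  -0.   50.5]
```

arm_command --moves '[{"x":0,"y":0,"z":0,"ax":0,"ay":0,"az":2},{"x":0,"y":0,"z":0,"ax":0,"ay":0,"az":1}]'

```text
time_s: 6.17
ee_pos: [0.5266, -0.2099, 0.1029]
orientation: [[-0.129, 0.992, 0.001], [0.992, 0.129, -0.001], [-0.002, 0.001, -1.0]]
wrist_force: [-4.0, 13.6, 8.2]
opening: 0.013
```

```bash
python3 go.py .526 -.2108 .103 10.5
```

```text
t 6.1667 pos [ 0.5266 -0.2099  0.1029] psi 7.39 tilt [ 9.0e-04 -1.4e-03 -1.0e+00] D [-0.0008 -0.0007 -0.0001] rv [ 0.04  0.09 -3.11] F [-4.  13.6  8.2] T [2.78 0.62 1.19] op 0.013 q [-29.1  28.2 -15.4  46.3  -0.   53.5]
```

The moment jumped from 0.11 to 1.2 N m and levelled off, so the cap is at its stop. Opening, then retreating straight up.

arm_command --moves '[{"x":0,"y":0,"z":0,"ax":0,"ay":0,"az":0},{"x":0,"y":0,"z":0,"ax":0,"ay":0,"az":0},{"x":0,"y":0,"z":0,"ax":0,"ay":0,"az":0},{"x":0,"y":0,"z":0,"ax":0,"ay":0,"az":0},{"x":0,"y":0,"z":0,"ax":0,"ay":0,"az":0}]' --grip 0.1

```text
time_s: 6.58
ee_pos: [0.5267, -0.2103, 0.103]
orientation: [[-0.128, 0.992, 0.001], [0.992, 0.128, -0.002], [-0.002, 0.001, -1.0]]
wrist_force: [0.7, 0.3, 0.9]
opening: 0.0468
```

arm_command --moves '[{"x":0,"y":0,"z":-0.015,"ax":0,"ay":0,"az":0},{"x":0,"y":0,"z":-0.03,"ax":0,"ay":0,"az":0},{"x":0,"y":0,"z":-0.03,"ax":0,"ay":0,"az":0},{"x":0,"y":0,"z":-0.03,"ax":0,"ay":0,"az":0},{"x":0.035,"y":-0.02,"z":-0.015,"ax":0,"ay":0,"az":0},{"x":0.035,"y":-0.03,"z":0,"ax":0,"ay":0,"az":0},{"x":0.035,"y":-0.03,"z":0,"ax":0,"ay":0,"az":0},{"x":0.02,"y":-0.03,"z":0,"ax":0,"ay":0,"az":0},{"x":0,"y":-0.03,"z":0,"ax":0,"ay":0,"az":0},{"x":0,"y":0,"z":0,"ax":0,"ay":0,"az":0}]'

```text
time_s: 7.42
ee_pos: [0.3698, -0.1042, 0.2259]
orientation: [[-0.128, 0.992, 0.004], [0.992, 0.128, -0.003], [-0.004, 0.004, -1.0]]
wrist_force: [1.0, -0.5, 0.1]
opening: 0.0468
```

Run:
```python
from h import *
d=shot('top','t9'); s=shot('scene','s9')
a=cv2.resize(d['img'][130:210,180:420],None,fx=3.3,fy=3.3,interpolation=2); b=cv2.resize(s['img'][180:280,180:460],(792,283),interpolation=2)
cv2.imwrite('pics/c9.png',np.vstack([a[:,:792],b])[:,:,::-1])
print(observe()['time_s'],observe()['ee_pos'])
```

```text
7.5167 [ 0.3738511  -0.10552752  0.2265591 ]
```

View pics/c9.png

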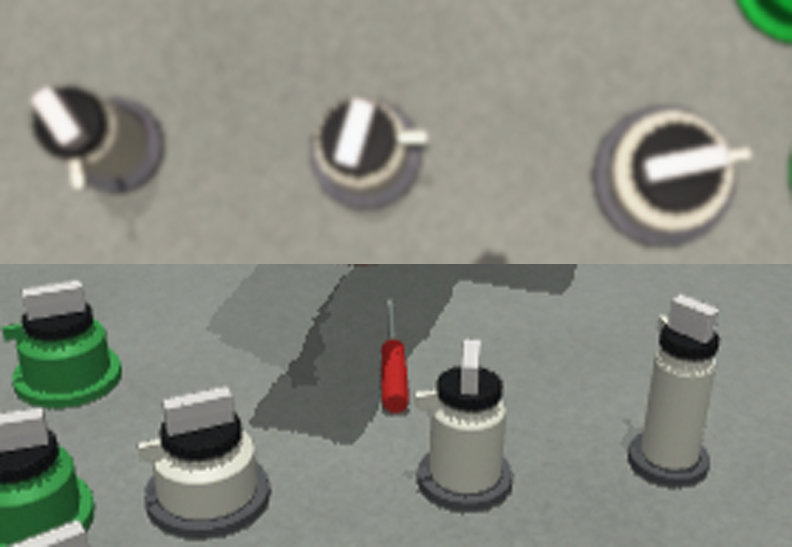

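The bar now runs from (646,172) to (735,155) in the crop and points at the rib tip at (748,153), so they are in line. The other two caps look unchanged. Handing in.

```bash
python3 -c "
from h import *
print(close_job())"
```

```text
the job is handed in; nothing more can be done
None
```

The squat jar's cap is screwed fully shut, and I handed the job in at about 7.5 s of robot time.

- **Turning:** I gripped the cap's bar and turned it about 64° clockwise. The moment about the vertical then jumped from 0.11 to 1.2 N m and rose no further while I turned 3° more. That means the cap was at its stop and the fingers were slipping slightly.
- **Release:** I opened the fingers, lifted straight up and moved clear. The highest wrist force I read was about 16 N.
- **Last pictures:** the bar is in line with the white rib in both views. By eye, the caps of the other two jars look unchanged.
- **Disagreement between cameras:** the scene camera's pixels were about 4 px off the calibration's prediction, for both the fingertips and the cap. I corrected the position from the difference between the two, and the grip closed with almost no side load. No checks failed.

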